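Load a candle into the decorating carousel and index it

ROBOT

A 7-joint arm with a two-finger parallel gripper is mounted at the origin on the work surface. World frame = base frame: x ahead of the robot, y to its left, z up, the work surface at z = 0. Lengths are in m, angles in rad, forces in N, time in s.
With the tool pointing down it reaches from about 0.4 to 0.85 m from the base axis. Payload 10.4 kg.
Tool frame: the origin (TCP) lies midway between the tips of the shut fingers; the grasp point (between the pads) lies 19 mm behind it (manip.hold_point_z is the distance from the TCP to the grasp point, in m); z points along the fingers, y is the line along which they close (so a half turn about z gives the same grasp; the last joint's range is limited). The gripper opens to 85 mm and grips with 20 to 120 N. Pads are 22 mm wide; open, the fingers measure 114 mm over their backs; the gripper's body (76 mm by 85 mm) begins 54 mm behind the grasp point. The pads swing forward as they close: fully open they stand 13 mm farther back than shut.
Start: joints at [-1.345, 0.332, -0.065, 1.46, 0.022, 1.35, -0.088], TCP at [0.154, 0.606, 0.231] pointing down, gripper open.
Joint ranges: [-2.6, 2.6], [-0.5, 2.12], [-1.47, 1.34], [0.16, 2.42], [-1.27, 4.41], [0.06, 2.06], [-2.6, 2.6]. Speed limits (rad/s): [2.22, 2.22, 2.79, 2.79, 3.14, 3.14, 3.14].

INTERFACE

Orientations are given as a unit quaternion [x, y, z, w].
In Python, from workcell import manip, eyes, job gives the robot as it stands.
- The arm moves only by the shell command python3 -m crank 'ROWS' [FORCE]. ROWS is JSON, a list that holds one entry, the list of rows, each a list of 7 numbers: the finger opening in cm, from 0 to 8.54, then the shift along the world's x, y, z in cm, then the turn, a rotation vector about the world's x, y, z in degrees. In form: [[[hand, x, y, z, ax, ay, az], ...]]. A call has 1 to 20 rows; each row shifts and turns the commanded pose from where the row before left it; what a row does not reach is not made up. A row lasts 1/8 s, in which the tool goes at most 62.5 mm and 10.7 degrees, less where a joint would pass 70% of its speed; a pose out of reach is approached as far as the arm can. A call with a gripper value outside its range is refused whole. The fingers move at their own pace and stop on an object; FORCE is the grip in N (left out, the last holds). Time passes only in rows, so rows that do not move let the fingers close. It gives the time, the measured TCP pose, the force, the opening and the grip force at its end, in the units of the state.
- manip.get_obs(): the state, without advancing time (a new reading comes with each control period).
- eyes.camera(name): name is "side" or "top" or "wrist"; returns (picture, depth): 384x512x3 uint8, red, green, blue; 384x512 float32, m along the optical axis (not along the pixel's ray), 0 where there is no reading.
- eyes.camera_params(name): a dict with "fx", "fy", "cx", "cy" (pixels), "world_from_camera" (4x4, takes a point from camera to world coordinates); the wrist camera has in their place "hand_eye" (4x4, takes a point from camera to tool coordinates, whose origin is the TCP and whose axes are the flange's). Camera axes: x right, y down, z forward; pixel columns grow to the right and rows downward; lengths in m; the calibration is good to about 2 mm. A picture is of the moment at which its call begins: read the wrist's pose just before it. camera_params takes no time and is no camera call.
- job.hand_in(): hands the job in; it is judged then, once.
The state is a dict: "clock": time; "joint_pos": joint angles; "joint_velocities": joint speeds; "tau": joint torques, N m; "position": TCP position; "ee_rot": TCP orientation; "ft_force": force on the tool from outside, world axes, zero at the start; "torque": the same for the moment, N m; "grip_width": opening from 0.0 (shut) to 1.0 (fully open); "grasp_force": force on a finger pad.
Only numpy, scipy, OpenCV 4.12 (cv2) and the standard library are available. Lean on these libraries where they do the work, as an engineer would, in place of code of your own. Each camera call takes 0.05 s, during which the arm holds its last target. There are 200 camera calls.

TASK

Stand the short round candle tin in the empty carousel pocket that is next to the fixed pointer on the foot; set it down, do not drop it. Then turn the carousel by its bar knob exactly one click (one pocket) anticlockwise as seen from above, and let go.

Things in the scene. Friction and masses are not known exactly. Their poses are not given: they have to be found in the camera images.
- candle: The candle to load: short round plain aluminium tin of white wax, 54 mm diameter, 55 mm tall, 8 mm wick, 100 to 170 g, loose and upright on the table. Origin: centre of its underside, z up. Bystanders in like tins, gaps of 30 mm or more: a tall round one (54 mm wide, 85 tall), a wide low one (84 mm wide, 30 tall), a square one (50 x 50 x 55).
- load_pocket (a point): Floor centre of the pocket that starts at the pointer; turns with the wheel; x points out from the axis, z up. The wheel is a grey disc, 274 mm diameter, top 45 mm above the table, with six like empty pockets 60 degrees apart, 90 mm from the axis: white rings, 78 mm inside, 4 mm wall, 10 mm high. Pointer: dark steel tab on the fixed foot, 30 mm wide, 52 high, 159 from the axis.
- knob (a point): Point on the wheel's upright axis at the height to grip the bar knob, 95 mm above the table. The knob is a black bar on a 36 mm hub: 70 mm long (along this point's x, which points to load_pocket), 24 mm thick (along y), from 75 to 110 mm above the table; one piece with the wheel. Grip it across its thickness from above.
- wheel (a joint): Wheel angle in rad, 0 at the start (load_pocket at the pointer), growing anticlockwise seen from above. A spring plunger makes it click and rest every 60 degrees (1.047 rad) and draws it to the nearest click when let go; about 0.15 N m turns it, either way. The carousel's foot is fixed to the table.
Mind the look-alikes: they are no part of the job. Leave any yellow look-alike of the candle alone.

How it is judged:
By the outcome, as a careful person would: the job done as asked, in the order asked, and still so for the second after the job is handed in, with the robot touching nothing.
It also fails if it takes over 54 s, if anything falls off the work surface, if the arm or the gripper's body presses on something with over 40 N, if the wrist force passes 120 N, or if a joint passes its speed limit or range.

## Working session

There is one attempt and no reset: what is moved stays moved. The work goes in short steps, Python scripts to look and compute and a shell command to move; the robot and the scene stay as the last step left them, time stands still between calls to the robot, and variables do not carry over. Pictures are saved under pics/ and viewed, at most 10 in all, crops included, and the job is handed in when it is done.

```bash
ls; mkdir -p pics
python3 - <<'E'
from workcell import manip, eyes, job
import cv2, numpy as np
for n in ("side","top"):
    p,d=eyes.camera(n); cv2.imwrite(f"pics/{n}0.png",p[:,:,::-1]); np.save(f"pics/{n}0d.npy",d)
    c=eyes.camera_params(n); print(n,c)
print(eyes.camera_params("wrist")); o=manip.get_obs(); print(o)
E
```

```text
pics
side {'fx': 390.5440568143021, 'fy': 390.5440568143021, 'cx': 259.19318394982986, 'cy': 196.09140718052356, 'world_from_camera': array([[ 0.7818129 , -0.4163177 ,  0.46416394,  0.07791216],
       [-0.62346647, -0.51287086,  0.59012967, -0.60161702],
       [-0.00762527, -0.75076165, -0.66052919,  0.69066207],
       [ 0.        ,  0.        ,  0.        ,  1.        ]])}
top {'fx': 473.6066911356676, 'fy': 473.6066911356676, 'cx': 262.17694815071843, 'cy': 193.31733358220472, 'world_from_camera': array([[-0.02533198, -0.97105634,  0.23750344,  0.2163572 ],
       [-0.99967407,  0.02535984, -0.00293845, -0.05972041],
       [-0.00316965, -0.23750046, -0.97138225,  1.20111884],
       [ 0.        ,  0.        ,  0.        ,  1.        ]])}
{'fx': 330.4756712374735, 'fy': 330.4756712374735, 'cx': 253.15187302958253, 'cy': 191.33422133343254, 'hand_eye': array([[-1.24476840e-03, -9.57791541e-01, -2.87460978e-01,
         7.21640104e-02],
       [ 9.99999099e-01, -1.04763773e-03, -8.39587787e-04,
        -6.67469226e-04],
       [ 5.02995114e-04, -2.87461764e-01,  9.57791982e-01,
        -1.42580863e-01],
       [ 0.00000000e+00,  0.00000000e+00,  0.00000000e+00,
         1.00000000e+00]])}
{'clock': 0.1, 'joint_pos': array([-1.34459494,  0.33281382, -0.06469876,  1.46084112,  0.02158212,
        1.34989547, -0.08851583]), 'joint_velocities': array([ 0.001162  , -0.00109687, -0.00031816, -0.00274777, -0.00023985,
       -0.00072364, -0.00019319]), 'tau': array([ 9.21692954e-04, -6.26752925e+01,  4.86347044e-02, -3.92422163e+01,
        1.61874772e-02,  7.13896996e-03,  3.18510479e-05]), 'position': array([0.1538181 , 0.60543771, 0.2306    ]), 'ee_rot': array([ 1.24081075e-01,  9.92271882e-01, -6.28883496e-04, -5.88659411e-05]), 'ft_force': array([-0.12757578, -0.00245089,  0.03965756]), 'torque': array([ 0.04048918, -0.02754366, -0.02979163]), 'grasp_force': 0.0, 'grip_width': 1.0035830324679271}
```

View pics/top0.png

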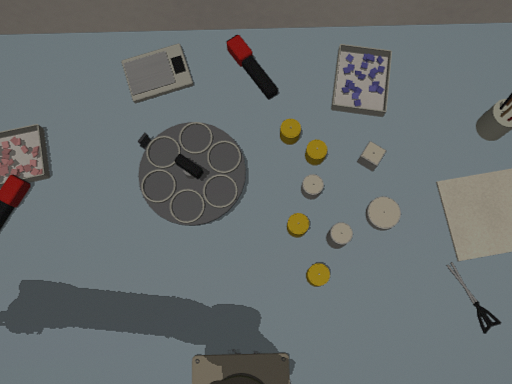

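View pics/side0.png

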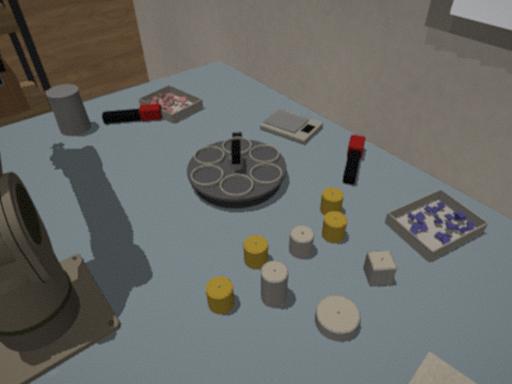

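Top view: the carousel is at (192,173), with the dark pointer at (145,140), the pocket beside it at (163,152) and the bar knob at (189,166). There are four white tins. Top (313,186) / side (302,242) is short and round, so it fits. Top (341,234) / side (275,283) is the tall one, (384,213) the wide low one and (373,155) the square one. The yellow tins are look-alikes to leave alone. Next I'll measure and confirm in a crop.

```bash
cat > h.py <<'E'
import numpy as np, cv2
from scipy.spatial.transform import Rotation as R
from workcell import manip, eyes, job
def T_of(n,o=None):
    c=eyes.camera_params(n)
    if n!="wrist": return c,c["world_from_camera"]
    T=np.eye(4); T[:3,:3]=R.from_quat(o["ee_rot"]).as_matrix(); T[:3,3]=o["position"]
    return c,T@c["hand_eye"]
def cloud(n,d,o=None):
    c,T=T_of(n,o); v,u=np.indices(d.shape)
    P=np.stack([(u-c["cx"])/c["fx"]*d,(v-c["cy"])/c["fy"]*d,d],-1)
    return P@T[:3,:3].T+T[:3,3]
def at_z(n,uv,z,o=None):
    c,T=T_of(n,o); r=T[:3,:3]@np.array([(uv[0]-c["cx"])/c["fx"],(uv[1]-c["cy"])/c["fy"],1])
    return T[:3,3]+r*(z-T[2,3])/r[2]
def tri(obs): # [(n,uv,o)]
    A=np.zeros((3,3));b=np.zeros(3)
    for n,uv,o in obs:
        c,T=T_of(n,o); r=T[:3,:3]@np.array([(uv[0]-c["cx"])/c["fx"],(uv[1]-c["cy"])/c["fy"],1]); r/=np.linalg.norm(r)
        M=np.eye(3)-np.outer(r,r);A+=M;b+=M@T[:3,3]
    return np.linalg.solve(A,b)
E
python3 - <<'E'
from h import *
for n,boxes in (("top",dict(cand=(300,172,327,200),tall=(328,220,355,250))),("side",dict(cand=(286,224,318,262),tall=(258,260,292,306)))):
    d=np.load(f"pics/{n}0d.npy"); P=cloud(n,d)
    for k,(a,b,c,e) in boxes.items():
        Q=P[b:e,a:c].reshape(-1,3); m=Q[:,2]>.02; Q=Q[m]
        zt=np.percentile(Q[:,2],80); q=Q[abs(Q[:,2]-zt)<.006]
        print(n,k,"top z",zt.round(4),"ctr",((q.max(0)+q.min(0))/2).round(4),"ext",np.ptp(q,axis=0).round(3),len(q))
d=np.load("pics/top0d.npy");P=cloud("top",d)
Q=P[115:230,130:255].reshape(-1,3); print("knob z", np.percentile(P[160:172,183:195,2],[50,90]))
k=Q[(Q[:,2]>.09)]; print("knob",cv2.minAreaRect((k[:,:2]*1000).astype(np.float32)),k[:,2].mean())
w=Q[(Q[:,2]>.035)&(Q[:,2]<.06)]; print("wheel circ",cv2.minEnclosingCircle((w[:,:2]*1000).astype(np.float32)))
print("pointer",at_z("top",(145,140),.05), "pocket",at_z("top",(163,152),.05),np.median(P[148:156,159:167,2]))
print("pocket tri",tri([("top",(163,152),None),("side",(237,147),None)]))
print("cand tri",tri([("top",(313,184),None),("side",(302,235),None)]))
p=cv2.imread("pics/top0.png")[120:260,270:410]; s=cv2.imread("pics/side0.png")[190:340,200:400]
cv2.imwrite("pics/crop0.png",np.hstack([cv2.resize(p,(400,400),interpolation=2),cv2.resize(s,(400,400))]))
E
```

```text
top cand top z 0.0572 ctr [ 0.5167 -0.1909  0.0562] ext [0.054 0.051 0.01 ] 335
top tall top z 0.0871 ctr [ 0.3877 -0.2484  0.0866] ext [0.053 0.053 0.011] 392
side cand top z 0.0554 ctr [ 0.5186 -0.1928  0.0554] ext [0.054 0.053 0.012] 362
side tall top z 0.0855 ctr [ 0.3896 -0.2499  0.085 ] ext [0.054 0.055 0.011] 524
knob z [0.10944253 0.11284921]
knob ((408.772705078125, 25.819923400878906), (418.5352478027344, 46.816436767578125), 30.350488662719727) 0.3072175786271021
wheel circ ((567.5008544921875, 125.23385620117188), 150.5519256591797)
pointer [0.64698028 0.23485824 0.05      ] pocket [0.6132184  0.18769617 0.05      ] 0.04510615722762623
pocket tri [0.61697212 0.18869215 0.04291266]
cand tri [ 0.5192723  -0.19190635  0.05028282]
```

View pics/crop0.png

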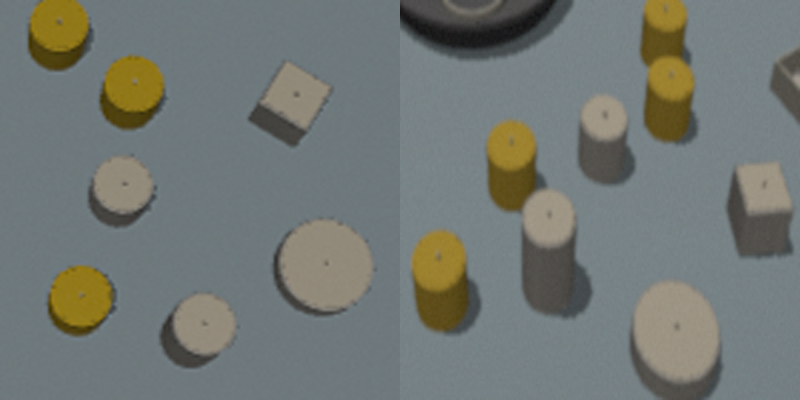

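Crop: the tin at crop (122,185) on the left, (603,118) on the right, is the short round white one, clearly shorter than the tall one at (548,218), so I'm taking it. Next: the wheel axis, bar direction and neighbours.

Run:
```python
from h import *
c=np.array([.5176,-.1918])
for nm,uv in dict(A=(317,150),B=(291,128),C=(298,223),sq=(373,153)).items():
    q=at_z("top",uv,.055)[:2]-c; print(nm,(q+c).round(3),np.linalg.norm(q).round(3),np.degrees(np.arctan2(q[1],q[0])).round(0))
for n,(a,b,cc,e) in (("top",(130,115,255,230)),("side",(180,125,295,210))):
    d=np.load(f"pics/{n}0d.npy"); P=cloud(n,d); Q=P[b:e,a:cc].reshape(-1,3); Q=Q[d[b:e,a:cc].ravel()>0]
    k=Q[(Q[:,2]>.104)&(Q[:,2]<.118)]; r=cv2.minAreaRect((k[:,:2]*1000).astype(np.float32)); print(n,"knob",r,k[:,2].mean(),k[:,:2].mean(0))
    w=Q[(Q[:,2]>.040)&(Q[:,2]<.050)&(np.linalg.norm(Q[:,:2]-[.565,.13],axis=1)<.16)]
    print("wheel",cv2.minEnclosingCircle((w[:,:2]*1000).astype(np.float32)),w.mean(0), np.ptp(w[:,:2],axis=0))
    f=Q[(np.linalg.norm(Q[:,:2]-[.615,.188],axis=1)<.025)&(Q[:,2]<.07)]; print("floor z",np.median(f[:,2]))
```

```text
A [ 0.606 -0.206] 0.09 -9.0
B [ 0.668 -0.142] 0.158 18.0
C [ 0.419 -0.149] 0.107 157.0
sq [ 0.595 -0.348] 0.174 -64.0
top knob ((559.7085571289062, 113.78256225585938), (70.599365234375, 24.461410522460938), 53.40126419067383) 0.10969740588927572 [0.55884785 0.11343952]
wheel ((567.5008544921875, 125.23385620117188), 150.5519256591797) [0.55530814 0.11367725 0.0450078 ] [0.27289525 0.27204863]
floor z 0.04471344558158985
side knob ((560.0867919921875, 110.18501281738281), (68.6435546875, 23.727764129638672), 53.3917350769043) 0.10857165113564464 [0.55947417 0.10839429]
wheel ((565.8674926757812, 124.12348175048828), 149.80264282226562) [0.55146371 0.09764574 0.04449087] [0.27154415 0.27584458]
floor z 0.043686389922265645
```

```bash
python3 -m crank '[[[8.54,4,-6.2,0,0,0,-10],[8.54,4,-6.2,0,0,0,-10],[8.54,4,-6.2,0,0,0,-10]]]' 30
```

```text
clock: 0.48
position: [0.2564, 0.4463, 0.231]
ee_rot: [0.379, 0.925, -0.0, -0.0]
ft_force: [1.2, 0.8, 1.1]
grip_width: 1.004
grasp_force: 0.0
```

Axis is about (0.560, 0.112), bar at 53.4°, so the pocket is about (0.614, 0.184) with its floor at 0.045. The candle is at (0.518, -0.192). Grasp yaw of about -55° clears its neighbours.

```bash
python3 -m crank '[[[8.54,4,-2,0,0,0,-8],[8.54,4,-2,0,0,0,-8],[8.54,4,-3,0,0,0,-8],[8.54,4,-4,0,0,0,-8],[8.54,2,-4.5,0,0,0,-8],[8.54,2,-4.5,0,0,0,-8],[8.54,1,-4.5,0,0,0,-8],[8.54,1,-4.5,0,0,0,-8],[8.54,1,-4.5,0,0,0,-8],[8.54,1,-4.5,0,0,0,-8],[8.54,0.5,-4.5,0,0,0,-8],[8.54,0.5,-4.5,0,0,0,-8],[8.54,0,-4.5,0,0,0,-4],[8.54,0,-4.5,0,0,0,0]]]'
cat > look.py <<'E'
from h import *
import sys
def look(tag):
    o=manip.get_obs(); p,d=eyes.camera("wrist"); cv2.imwrite(f"pics/{tag}.png",p[:,:,::-1])
    y=R.from_quat(o["ee_rot"]).as_matrix()[:,1]; z=R.from_quat(o["ee_rot"]).as_matrix()[:,2]
    print("tcp",o["position"].round(4),"yaw",np.degrees(np.arctan2(y[1],y[0])).round(1),"z",z.round(3),"t",o["clock"],"j",o["joint_pos"].round(2))
    return o,p,d,cloud("wrist",d,o)
E
python3 - <<'E'
from look import *
o,p,d,P=look("w1")
Q=P[(d>0)]; m=(abs(Q[:,2]-.055)<.006)&(np.linalg.norm(Q[:,:2]-[.518,-.192],axis=1)<.04)
q=Q[m]; print(len(q)); print(q.mean(0),(q.max(0)+q.min(0))/2,np.ptp(q,axis=0),cv2.minEnclosingCircle((q[:,:2]*1000).astype(np.float32)))
E
```

```text
clock: 2.22
position: [0.5052, -0.1132, 0.2312]
ee_rot: [0.952, 0.306, -0.0, -0.0]
ft_force: [0.5, -0.0, -0.1]
grip_width: 0.997
grasp_force: 0.0
tcp [ 0.5052 -0.1132  0.2312] yaw -54.3 z [-0.  0. -1.] t 2.225 j [-0.54  0.09  0.72  1.77 -0.06  1.3  -0.75]
2108
[ 0.52123837 -0.1890626   0.05542165] [ 0.52038778 -0.19026834  0.05468232] [0.05337438 0.05350905 0.01113161] ((520.3406372070312, -190.44654846191406), 27.320068359375)
```

```bash
python3 -m crank '[[[8.54,0.75,-3.85,-2,0,0,0],[8.54,0.75,-3.85,-3,0,0,0],[8.54,0,0,-4,0,0,0],[8.54,0,0,-3,0,0,0],[8.54,0,0,0,0,0,0]]]'
python3 - <<'E'
from look import *
o,p,d,P=look("w2")
Q=P[(d>0)]; m=(abs(Q[:,2]-.055)<.006)&(np.linalg.norm(Q[:,:2]-[.52,-.19],axis=1)<.04)
q=Q[m]; print(len(q)); print(cv2.minEnclosingCircle((q[:,:2]*1000).astype(np.float32)),q[:,2].mean())
E
```

```text
clock: 2.9
position: [0.519, -0.1882, 0.1094]
ee_rot: [0.952, 0.307, -0.002, -0.001]
ft_force: [0.7, -0.4, -0.2]
grip_width: 0.998
grasp_force: 0.0
tcp [ 0.519  -0.1882  0.1094] yaw -54.3 z [-0.004  0.    -1.   ] t 2.9 j [-0.36  0.34  0.75  1.83 -0.26  1.08 -0.47]
5261
((520.6617431640625, -190.132080078125), 26.9645938873291) 0.05540790608549081
```

View pics/w2.png

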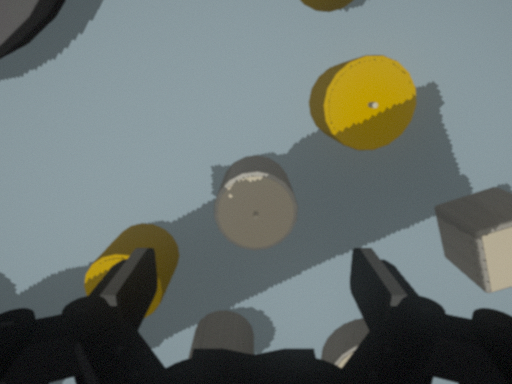

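The candle is at (256,210), centred between the fingers, and the yellow tins at (365,100) and (140,265) are clear. Descending and gripping.

```bash
python3 -m crank '[[[8.54,0.1,-0.2,-3,0,0,0],[8.54,0,0,-3,0,0,0],[8.54,0,0,-2.9,0,0,0],[8.54,0,0,0,0,0,0],[5,0,0,0,0,0,0],[5,0,0,0,0,0,0],[5,0,0,0,0,0,0],[5,0,0,0,0,0,0],[5,0,0,0,0,0,0]]]' 30
```

```text
clock: 4.08
position: [0.5227, -0.1909, 0.0242]
ee_rot: [0.952, 0.307, 0.001, 0.0]
ft_force: [-2.3, 0.9, 8.6]
grip_width: 0.626
grasp_force: 30.2
```

```bash
python3 -m crank '[[[5,0,0,2,0,0,0],[5,0,0,4,0,0,0],[5,0,0,4,0,0,0],[5,0,0,4,0,0,0],[5,0,0,0,0,0,0]]]' 30
python3 - <<'E'
from look import *
o,p,d,P=look("w3")
Q=P[(d>0)]; x=o["position"]
q=Q[(np.linalg.norm(Q[:,:2]-x[:2],axis=1)<.04)&(Q[:,2]>x[2]+.015)&(Q[:,2]<x[2]+.06)]; print(len(q),np.percentile(q[:,2],[10,50,90])-x[2]);
E
```

```text
clock: 4.7
position: [0.5232, -0.1917, 0.1667]
ee_rot: [0.952, 0.307, 0.003, 0.001]
ft_force: [-0.4, -0.3, -1.5]
grip_width: 0.623
grasp_force: 32.3
tcp [ 0.5232 -0.1917  0.1667] yaw -54.3 z [ 0.007 -0.001 -1.   ] t 4.7 j [-0.39  0.27  0.78  1.77 -0.21  1.18 -0.5 ]
20090 [0.02664001 0.03131473 0.04999828]
```

View pics/w3.png

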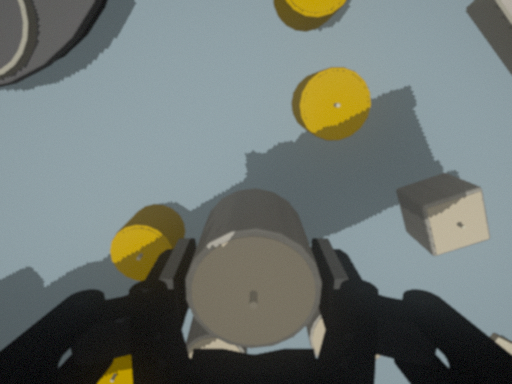

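The candle is held upright at (255,285), and its top stands 31 mm above the TCP, so its underside is 24 mm below. Now over the pocket.

```bash
python3 -m crank '[[[5,1.1,4.2,0.4,0,0,2],[5,1.1,4.2,0.4,0,0,2],[5,1.1,4.2,0.2,0,0,2],[5,1.1,4.2,0,0,0,2],[5,1.1,4.2,0,0,0,2],[5,1.1,4.2,0,0,0,2],[5,1.1,4.2,0,0,0,2],[5,1.0,4.2,0,0,0,2],[5,0.4,4,0,0,0,1.7],[5,0,0,0,0,0,0],[5,0,0,0,0,0,0]]]'
python3 - <<'E'
from look import *
o,p,d,P=look("w4")
Q=P[(d>0)]
k=Q[(Q[:,2]>.104)&(Q[:,2]<.116)&(np.linalg.norm(Q[:,:2]-[.56,.112],axis=1)<.05)]
print(len(k),cv2.minAreaRect((k[:,:2]*1000).astype(np.float32)),k[:,2].mean())
r=Q[(Q[:,2]>.052)&(Q[:,2]<.058)&(abs(np.linalg.norm(Q[:,:2]-[.614,.186],axis=1)-.041)<.012)]
A=np.c_[2*r[:,:2],np.ones(len(r))]; s=np.linalg.lstsq(A,(r[:,:2]**2).sum(1),rcond=None)[0]; print("ring",len(r),s[:2],np.sqrt(s[2]+s[0]**2+s[1]**2),r[:,2].mean())
E
```

```text
clock: 6.12
position: [0.6121, 0.1843, 0.1716]
ee_rot: [0.893, 0.449, -0.001, 0.0]
ft_force: [0.2, -0.7, -0.6]
grip_width: 0.622
grasp_force: 32.3
tcp [0.6121 0.1843 0.1716] yaw -36.6 z [-0.001 -0.001 -1.   ] t 6.125 j [-0.78  0.44  0.55  1.52 -0.23  1.25 -0.83]
190 ((545.9727172851562, 91.7529067993164), (7.2933502197265625, 23.70420265197754), 53.227169036865234) 0.10982056720232085
ring 1441 [0.61355593 0.18390014] 0.04386228144485606 0.05471028360056989
```

View pics/w4.png

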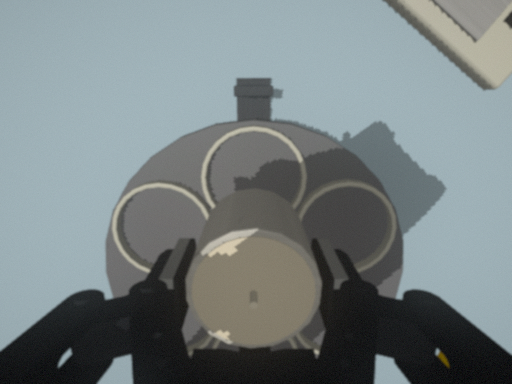

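The pocket ring at (254,170), in line with the pointer at (254,95), is empty; its centre fits to (0.6136, 0.1839). Correcting +4 mm in x for the grip offset, then lowering to just above the floor.

```bash
python3 -m crank '[[[5,0.4,-0.1,-2,0,0,0],[5,0,0,-3,0,0,0],[5,0,0,-3,0,0,0],[5,0,0,-1,0,0,0],[5,0,0,-0.5,0,0,0],[5,0,0,0,0,0,0]]]'; python3 -m crank '[[[5,0,0,-0.2,0,0,0],[5,0,0,-0.1,0,0,0],[5,0,0,0,0,0,0]]]'; python3 -m crank '[[[5,0,0,-0.1,0,0,0],[5,0,0,-0.1,0,0,0],[5,0,0,0,0,0,0]]]'
```

```text
clock: 6.92
position: [0.6169, 0.1841, 0.0778]
ee_rot: [0.893, 0.45, 0.0, 0.0]
ft_force: [0.2, 0.5, -1.5]
grip_width: 0.623
grasp_force: 32.3
clock: 7.3
position: [0.6166, 0.1843, 0.0746]
ee_rot: [0.893, 0.45, 0.0, 0.0]
ft_force: [-0.3, -0.1, -0.4]
grip_width: 0.624
grasp_force: 32.3
clock: 7.68
position: [0.6165, 0.1842, 0.0722]
ee_rot: [0.893, 0.45, -0.0, 0.0]
ft_force: [-1.1, -0.4, -0.4]
grip_width: 0.623
grasp_force: 32.3
```

```bash
python3 -m crank '[[[5,0,0,-0.1,0,0,0],[5,0,0,-0.1,0,0,0],[5,0,0,0,0,0,0]]]'; python3 -m crank '[[[5,0,0,-0.1,0,0,0],[5,0,0,0,0,0,0]]]'
```

```text
clock: 8.05
position: [0.6165, 0.1842, 0.0702]
ee_rot: [0.893, 0.45, -0.0, 0.0]
ft_force: [0.8, -0.4, -1.2]
grip_width: 0.625
grasp_force: 32.3
clock: 8.3
position: [0.6166, 0.1842, 0.0693]
ee_rot: [0.893, 0.45, 0.0, 0.0]
ft_force: [0.5, -0.4, -1.0]
grip_width: 0.626
grasp_force: 32.5
```

```bash
python3 -m crank '[[[5,0,0,-0.1,0,0,0],[5,0,0,0,0,0,0]]]';python3 -m crank '[[[5,0,0,-0.1,0,0,0],[5,0,0,0,0,0,0]]]'
```

```text
clock: 8.55
position: [0.6169, 0.184, 0.0692]
ee_rot: [0.893, 0.45, 0.0, 0.0]
ft_force: [-1.7, -0.8, 6.5]
grip_width: 0.619
grasp_force: 33.1
clock: 8.8
position: [0.6174, 0.1839, 0.0692]
ee_rot: [0.893, 0.449, 0.001, 0.0]
ft_force: [-3.7, -2.3, 13.7]
grip_width: 0.623
grasp_force: 33.7
```

It has landed on the floor. Easing off, opening gently and rising.

```bash
python3 -m crank '[[[5,0,0,0.1,0,0,0],[5.2,0,0,0,0,0,0],[5.6,0,0,0,0,0,0],[6.4,0,0,0,0,0,0],[7.4,0,0,0,0,0,0],[7.4,0,0,0,0,0,0],[7.4,0,0,0,0,0,0]]]'; python3 -m crank '[[[7.4,0,0,1,0,0,0],[7.4,0,0,3,0,0,0],[7.4,0,0,4,0,0,0],[7.4,0,0,4,0,0,0],[7.4,0,0,4,0,0,0],[7.4,-1.6,-2.2,0,0,0,0],[7.4,-1.6,-2.2,0,0,0,0],[7.4,-1.6,-2.2,0,0,0,0],[7.4,0,0,0,0,0,0],[7.4,0,0,0,0,0,0]]]'
python3 - <<'E'
from look import *
o,p,d,P=look("w5")
Q=P[(d>0)]
k=Q[(Q[:,2]>.104)&(Q[:,2]<.116)&(np.linalg.norm(Q[:,:2]-[.56,.112],axis=1)<.05)]
print(len(k),cv2.minAreaRect((k[:,:2]*1000).astype(np.float32)),k[:,2].mean())
r=Q[(Q[:,2]>.094)&(Q[:,2]<.104)&(np.linalg.norm(Q[:,:2]-[.614,.184],axis=1)<.045)]
print("candle",len(r),cv2.minEnclosingCircle((r[:,:2]*1000).astype(np.float32)),r[:,2].mean())
E
```

```text
clock: 9.68
position: [0.6165, 0.1842, 0.0683]
ee_rot: [0.893, 0.45, 0.0, 0.0]
ft_force: [-0.1, -0.4, 1.3]
grip_width: 0.869
grasp_force: 0.0
clock: 10.92
position: [0.5688, 0.119, 0.2289]
ee_rot: [0.893, 0.45, 0.001, -0.0]
ft_force: [-0.5, 0.5, -0.3]
grip_width: 0.864
grasp_force: 0.0
tcp [0.5688 0.119  0.2289] yaw -36.5 z [ 0.001  0.001 -1.   ] t 10.925 j [-0.78  0.26  0.59  1.61 -0.15  1.32 -0.8 ]
2288 ((563.0426025390625, 115.05256652832031), (69.66260528564453, 23.504150390625), 53.89049530029297) 0.10975268522850351
candle 3794 ((616.815185546875, 181.8424835205078), 26.92986297607422) 0.1004263036410903
```

View pics/w5.png

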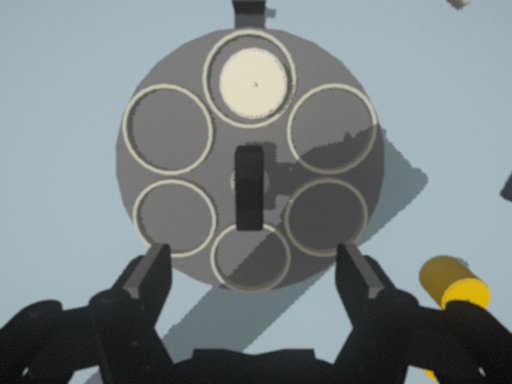

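The candle stands upright and central in the pointer's pocket, at (253,83). The bar knob is at (249,188), axis about (0.562, 0.114). Descending onto the knob.

```bash
python3 -m crank '[[[7.4,-0.7,-0.5,-2,0,0,0],[7.4,0,0,-4,0,0,0],[7.4,0,0,-4,0,0,0],[7.4,0,0,-3,0,0,0],[7.4,0,0,-2,0,0,0],[7.4,0,0,0,0,0,0],[7.4,0,0,0,0,0,0]]]' 30; python3 -m crank '[[[4,0,0,0,0,0,0],[3,0,0,0,0,0,0],[2,0,0,0,0,0,0],[2,0,0,0,0,0,0],[2,0,0,0,0,0,0],[2,0,0,0,0,0,0]]]' 30
```

```text
clock: 11.85
position: [0.5622, 0.1137, 0.0792]
ee_rot: [0.893, 0.45, 0.0, 0.0]
ft_force: [-0.5, 0.7, 0.3]
grip_width: 0.869
grasp_force: 0.0
clock: 12.6
position: [0.5609, 0.114, 0.079]
ee_rot: [0.893, 0.45, -0.0, -0.001]
ft_force: [-6.6, 1.5, 7.9]
grip_width: 0.276
grasp_force: 30.8
```

```bash
python3 -m crank '[[[2,0,0,0,0,0,2],[2,0,0,0,0,0,4],[2,0,0,0,0,0,4],[2,0,0,0,0,0,4],[2,0,0,0,0,0,4],[2,0,0,0,0,0,4],[2,0,0,0,0,0,4],[2,0,0,0,0,0,4]]]'; python3 -c "
from h import *
print(R.from_quat(manip.get_obs()['ee_rot']).as_matrix()[:2,1],manip.get_obs()['torque'])"
```

```text
clock: 13.6
position: [0.5619, 0.1136, 0.079]
ee_rot: [0.746, 0.666, 0.001, 0.0]
ft_force: [0.7, 1.0, 1.8]
grip_width: 0.276
grasp_force: 29.9
[ 0.99371289 -0.11195416] [ 0.21015487  0.0934333  -0.15254709]
```

Yaw is now -6.4°, so 30° done, with low forces. The remaining 30°:

```bash
python3 -m crank '[[[2,0,0,0,0,0,4],[2,0,0,0,0,0,4],[2,0,0,0,0,0,4],[2,0,0,0,0,0,4],[2,0,0,0,0,0,4],[2,0,0,0,0,0,4],[2,0,0,0,0,0,3],[2,0,0,0,0,0,3],[2,0,0,0,0,0,0],[2,0,0,0,0,0,0]]]'; python3 -c "
from h import *
y=R.from_quat(manip.get_obs()['ee_rot']).as_matrix()[:2,1]
print(np.degrees(np.arctan2(y[1],y[0])),manip.get_obs()['torque'])"
```

```text
clock: 14.85
position: [0.5632, 0.1138, 0.079]
ee_rot: [0.549, 0.836, 0.001, 0.001]
ft_force: [8.2, 2.5, -2.9]
grip_width: 0.278
grasp_force: 29.7
23.465829620164364 [ 0.24884403 -1.04902194  0.1320645 ]
```

```bash
python3 -m crank '[[[3.2,-0.1,0,0,0,0,0],[4.5,0,0,0,0,0,0],[6.5,0,0,0,0,0,0],[6.5,0,0,0,0,0,0],[6.5,0,0,1,0,0,0],[6.5,0,0,3,0,0,0],[6.5,0,0,4,0,0,0],[6.5,0,0,4,0,0,0],[6.5,0,0,4,0,0,0],[6.5,-3,-1,2,0,0,0],[6.5,-3,-1,2,0,0,0],[6.5,0,0,0,0,0,0],[6.5,0,0,0,0,0,0]]]'
python3 - <<'E'
from look import *
o,p,d,P=look("w6")
Q=P[(d>0)]
k=Q[(Q[:,2]>.104)&(Q[:,2]<.116)&(np.linalg.norm(Q[:,:2]-[.562,.113],axis=1)<.05)]
print(len(k),cv2.minAreaRect((k[:,:2]*1000).astype(np.float32)),k[:,2].mean())
a=np.radians(113.6); c=np.array([.562,.1135])+.09*np.array([np.cos(a),np.sin(a)])
r=Q[(Q[:,2]>.094)&(Q[:,2]<.104)&(np.linalg.norm(Q[:,:2]-c,axis=1)<.045)]
print("expect",c,"candle",len(r),cv2.minEnclosingCircle((r[:,:2]*1000).astype(np.float32)),r[:,2].mean())
E
```

```text
clock: 16.48
position: [0.5007, 0.0934, 0.2785]
ee_rot: [0.549, 0.836, 0.0, 0.0]
ft_force: [0.4, 0.2, -0.4]
grip_width: 0.762
grasp_force: 0.0
tcp [0.5007 0.0934 0.2785] yaw 23.5 z [ 0.001  0.001 -1.   ] t 16.475 j [-0.65  0.04  0.39  1.71 -0.02  1.4   0.15]
1738 ((562.974365234375, 115.06547546386719), (24.449514389038086, 69.04264068603516), 23.594741821289062) 0.10966884582646279
expect [0.52596859 0.19597265] candle 2755 ((531.9036254882812, 194.68919372558594), 27.05320930480957) 0.10038753171443497
```

View pics/w6.png

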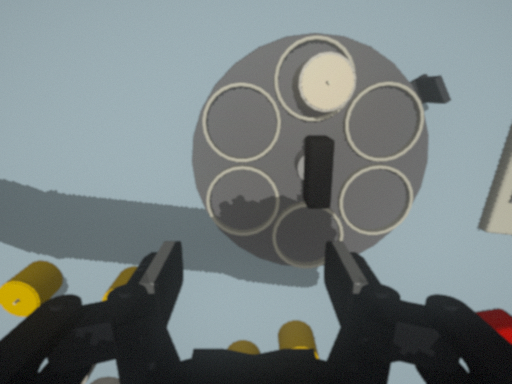

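The bar now lies at 113.6°, exactly +60°. The candle at (327,82) stands inside its ring, one click anticlockwise of the pointer at (432,90), and the gripper is clear.

```bash
python3 -c "
from workcell import job
print(job.hand_in())"
```

```text
the job is handed in; nothing more can be done
None
```

I set the candle tin down upright in the pocket at the pointer, turned the carousel one click (60°) anticlockwise, let go with the gripper clear, and handed the job in at about 16.5 s; no verdict came back.

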